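# Park a trailer coupler on its ball stand and latch it

### The job

Pick up the loose trailer coupler by its tube and lower its cup fully onto the round tow ball (not onto the straight pin of the other stand), its tube lying level on the wooden rest block of the same stand. Do not drop it on: set it down gently. Then, once it is seated, press the coupler's raised latch lever fully down and leave everything at rest.

Things in the scene. Friction and masses are not known exactly. Their poses are not given: they have to be found in the camera images.
- coupler: Loose coupler, 0.5-1 kg, upright on the bench: round steel cup, open below (outside dia. 70 mm, inside 62, 58 high, roof inside 48 above rim), aluminium tube, lever on top. Origin: cup axis, rim plane = tube's underside. z up; +x from tube to cup. Tube 40 mm wide (y), z 0 to 45, x -33 to -201 mm; grip it across y at x -105 to -150; centre of mass near x = -100.
- lever (a joint): Latch lever on the coupler, hinged at x -5, z 68 mm of its frame, 66 mm long, 24 wide (32 at the end), pointing to the coupler's -x and up. 0 = raised 0.55 rad above level; 0.55 = fully down, level, on its stop. Starts at 0 to 0.1. Friction, no spring: takes about 5 N at the end and stays where left.
- lever_tip (a point): Point to press: top face of the lever near its free end, on the end's pad (26 mm long, 32 wide). In the coupler's frame about x -54, z 103 mm when fully raised; x -65, z 72.5 when fully down.
- ball_stand: Fixed stand: steel base plate 250 x 90 x 12 mm, 50 mm steel ball on a neck, its top 95 mm above the bench; wooden rest block (30 long, 80 wide, top at 47 mm) at x = -165 mm. Origin: on the bench under the ball's centre, z up, block towards -x. A seated coupler's origin is 47 mm above it, x axes parallel. The pin stand is alike, with a straight 26 mm pin instead of the ball.
Not all that is in view belongs to the job. Leave any blue, orange or red look-alike of the coupler alone.

How it is judged:
On the way, in this order (a step that is already met when the one before it is completed fails the run):
1. the coupler is seated on the ball, level, its lever still up (horizontal distance between coupler and ball_stand below 0.012 m and z of coupler in the frame of ball_stand between 0.04 and 0.054 m and angle between coupler's own z axis and vertical below 0.12 rad and value of joint lever below 0.3 rad), for 0.2 s.
2. the latch lever is pressed down (value of joint lever above 0.46 rad), for 0.1 s.
At the end, for the whole second after the job is handed in: The coupler sits on the ball of the ball stand (cup axis within 12 mm of the ball's, origin 40 to 54 mm above the stand's origin, within 0.12 rad of level), the lever is down (over 0.46 of 0.55 rad) and the coupler is at rest (horizontal distance between coupler and ball_stand below 0.012 m and z of coupler in the frame of ball_stand between 0.04 and 0.054 m and angle between coupler's own z axis and vertical below 0.12 rad and value of joint lever above 0.46 rad and linear speed of coupler below 0.03 m/s and angular speed of coupler below 0.2 rad/s); the robot touches nothing.
It fails at once if the coupler is dropped onto the ball (faster than 0.6 m/s while over it) (horizontal distance between coupler and ball_stand below 0.03 m and linear speed of coupler above 0.6 m/s).
It also fails if it takes over 51 s, if anything falls off the work surface, if the arm or the gripper's body presses on something with over 40 N, if the wrist force passes 120 N, or if a joint passes its speed limit or range.

### The arm

A 6-joint arm with a two-finger parallel gripper is mounted at the origin on the work surface. World frame = base frame: x ahead of the robot, y to its left, z up, the work surface at z = 0. Lengths are in m, angles in rad, forces in N, time in s.
With the tool pointing down it reaches from about 0.425 to 0.925 m from the base axis. Payload 12.5 kg.
Tool frame: the origin (TCP) lies at the very end of the fingers, on their centre line; the grasp point (between the pads) lies 19 mm behind it; x points along the fingers, y is the direction in which the jaws open and shut, and the axes are right-handed (so a half turn about x gives the same grasp; the last joint's range is limited). The gripper opens to 85 mm and grips with 20 to 120 N. Pads are 22 mm wide; open, the fingers measure 114 mm over their backs; the gripper's body (76 mm by 85 mm) begins 54 mm behind the grasp point. The pads swing forward as they close: fully open they stand 13 mm farther back than shut.
Start: joints at [1.195, 0.491, 1.559, -0, 1.092, -0.106], TCP at [0.167, 0.602, 0.231] pointing down, gripper open.
Joint ranges: [-3.1, 3.1], [-0.84, 2.19], [0.05, 2.79], [-1.13, 4.28], [0.06, 2.93], [-2.69, 2.69]. Speed limits (rad/s): [2.22, 2.22, 2.79, 3.14, 3.14, 3.14].

### API

Orientations are given as a unit quaternion [x, y, z, w].
In Python, from plant import ctrl gives the robot as it stands.
- The arm moves only by the tool drive_tool, never from a script. Its argument "moves" is a list of rows, each an object of numbers: "dx", "dy", "dz": the shift along the tool's x, y, z in units of 30 mm (1.0 is 30 mm); "ax", "ay", "az": the turn, a rotation vector about the tool's x, y, z in units of 8 degrees (1.0 is 8 degrees); "grip": the opening, from 0 (shut) to 1 (fully open). A call has 1 to 10 rows; each row is the pose to reach, as a shift and turn from the pose commanded when the call began, along the tool's axes at that moment; what a row does not reach only later rows make up. A row lasts 1/10 s, in which the tool goes at most 50 mm and 8.59 degrees, less where a joint would pass 70% of its speed; a pose out of reach is approached as far as the arm can. A call with a gripper value outside its range is refused whole. The fingers move at their own pace and stop on an object; "squeeze" is the grip in N (left out, the last holds). Time passes only in rows, so rows that repeat a pose let the fingers close. It gives the time, the measured TCP pose, the force and the opening at its end, in the units of the state.
- ctrl.observe(): the state, without advancing time (a new reading comes with each control period).
- ctrl.camera(name): name is "scene" or "top"; returns a dict with "pixels" (420x560x3 uint8, red, green, blue), "range_z" (420x560 float32, m along the optical axis (not along the pixel's ray), 0 where there is no reading), "camera_matrix" (3x3 intrinsics, pixels), "world_to_cam" (4x4, takes a point from world to camera coordinates). Camera axes: x right, y up, looking along -z (the intrinsics and any distortion apply to the point x, -y, -z); pixel columns grow to the right and rows downward; lengths in m; the calibration is good to about 2 mm. A picture is of the moment at which its call begins.
- ctrl.finish_job(): hands the job in, once; it reports no verdict.
The state is a dict: "time": time; "joint_pos": joint angles; "dq": joint speeds; "joint_efforts": joint torques, N m; "tcp_pos": TCP position; "tcp_rot": TCP orientation; "wrist_force": force on the tool from outside, world axes, zero at the start; "ft_torque": the same for the moment, N m; "finger_gap": opening from 0.0 (shut) to 1.0 (fully open).
Only numpy, scipy, OpenCV 4.12 (cv2) and the standard library are available. Lean on these libraries where they do the work, as an engineer would, in place of code of your own. Each camera call takes 0.05 s, during which the arm holds its last target.

## Working session

There is one attempt and no reset: what is moved stays moved. The work goes in short steps, Python scripts to look and compute and a tool call to move; the robot and the scene stay as the last step left them, time stands still between calls to the robot, and variables do not carry over. Pictures are saved under pics/ and viewed, and the job is handed in when it is done.

Besides the shell and the picture viewer there is one more tool, called after "Emit:" as name(argument=value, ...), one argument or row to a line, values as JSON. drive_tool: Moves the arm, as the interface text tells. Its arguments: {"type":"object","properties":{"moves":{"type":"array"},"squeeze":{"type":"number"}},"required":["moves"]}

```bash
mkdir -p pics; ls
cat > h.py <<'E'
import numpy as np, cv2, sys
sys.path.insert(0,'.')
from plant import ctrl
def cam(n,save=None):
    c=ctrl.camera(n)
    np.savez(''+n+'.npz',**{k:np.asarray(v) for k,v in c.items()})
    if save: cv2.imwrite('pics/'+save,c['pixels'][:,:,::-1])
    return c
def load(n): return dict(np.load(''+n+'.npz'))
def pts(c):
    z=c['range_z'].astype(float);K=c['camera_matrix'];h,w=z.shape
    u,v=np.meshgrid(np.arange(w),np.arange(h))
    x=(u-K[0,2])/K[0,0]*z; y=(v-K[1,2])/K[1,1]*z
    P=np.stack([x,-y,-z,np.ones_like(z)],-1)
    return (P@np.linalg.inv(c['world_to_cam']).T)[...,:3]
E
python3 - <<'E'
from h import *
for n in('scene','top'):
    c=cam(n,n+'0.png'); print({k:v for k,v in c.items() if k not in('pixels','range_z')}, (c['range_z']>0).mean())
print(ctrl.observe())
E
```

```text
pics
{'camera_matrix': array([[419.69241937,   0.        , 279.41563067],
       [  0.        , 419.69241937, 214.13611399],
       [  0.        ,   0.        ,   1.        ]]), 'world_to_cam': array([[ 0.057976  ,  0.99813027, -0.01935841,  0.16980449],
       [-0.6637092 ,  0.05302183,  0.7461091 ,  0.27926765],
       [ 0.74574049, -0.03040807,  0.66554223, -1.66591549],
       [ 0.        ,  0.        ,  0.        ,  1.        ]])} 0.9961607142857143
{'camera_matrix': array([[420.20175225,   0.        , 283.32182199],
       [  0.        , 420.20175225, 209.12608928],
       [  0.        ,   0.        ,   1.        ]]), 'world_to_cam': array([[-0.0039339 , -0.99990676, -0.01307687, -0.19317896],
       [ 0.98443382, -0.00617016,  0.17564735, -0.51425558],
       [-0.17571165, -0.01218234,  0.9843663 , -1.10167606],
       [ 0.        ,  0.        ,  0.        ,  1.        ]])} 0.9960246598639456
{'time': 0.1, 'joint_pos': array([ 1.19538544e+00,  4.91494349e-01,  1.55938899e+00, -4.70079748e-05,
        1.09168640e+00, -1.05591168e-01]), 'dq': array([ 0.00029117, -0.00155856, -0.00076462,  0.00091213, -0.00067375,
       -0.00032363]), 'joint_efforts': array([ 2.62262482e-03, -6.19445300e+01, -2.62023997e+01, -6.41127463e-05,
        2.90955395e-03,  7.35077663e-06]), 'tcp_pos': array([0.16650925, 0.60220781, 0.23078907]), 'tcp_rot': array([ 0.09475993,  0.70075054, -0.09543797,  0.70061461]), 'wrist_force': array([0.05185711, 0.5624592 , 0.64890032]), 'ft_torque': array([0.01080659, 0.01767525, 0.00826011]), 'finger_gap': 1.000725705251297}
```

View pics/scene0.png

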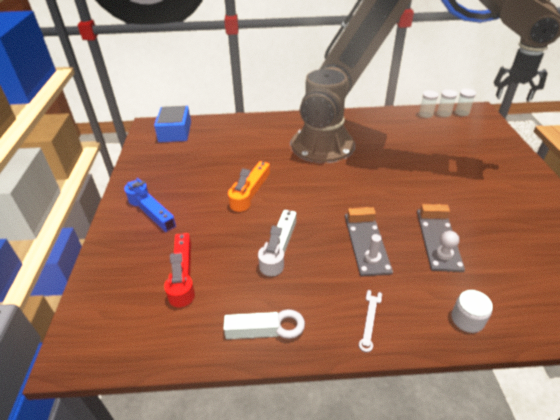

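View pics/top0.png

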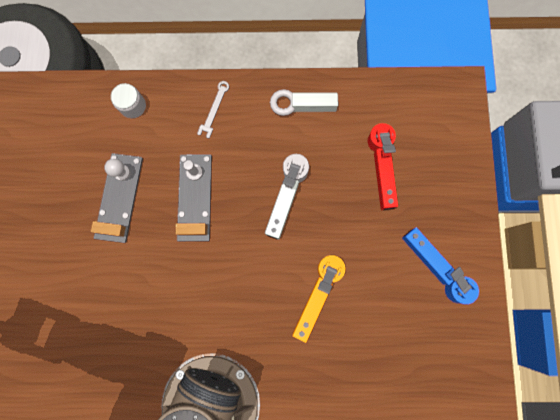

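Candidates in the top view for the coupler are:
- grey cup with aluminium tube (295,167)
- red (383,137), orange (331,268) and blue (462,290) look-alikes
- ring on a bar (285,102), which has no lever

I choose the grey one at (295,167). For the stand, the round ball is at (115,167) and the pin at (192,167), so I choose the ball. Next I'll check both in close crops and measure.

Run:
```python
from h import *
c=load('top');P=pts(c);im=c['pixels'][:,:,::-1]
a=cv2.resize(im[145:245,255:325],None,fx=5,fy=5,interpolation=cv2.INTER_CUBIC)
b=cv2.resize(im[145:245,85:155],None,fx=5,fy=5,interpolation=cv2.INTER_CUBIC)
cv2.imwrite('pics/crop.png',np.hstack([a,b]))
def comp(name,ur,vr,zr,keep=None):
    c=load(name);P=pts(c);m=np.zeros(P.shape[:2],bool)
    m[vr[0]:vr[1],ur[0]:ur[1]]=True
    m&=(P[...,2]>zr[0])&(P[...,2]<zr[1])
    return P[m]
# bench height
print('bench',np.median(P[200:230,245:262,2]))
q=comp('top',(255,325),(145,245),(.03,.055)); print('tube', len(q))
q2=q
(cx,cy),(w,h),an=cv2.minAreaRect(q2[:,:2].astype(np.float32));print('rect',cx,cy,w,h,an)
for (u,v) in [(273,235),(280,215),(285,198),(295,167),(293,175),(290,190),(115,167),(108,228),(125,195)]:print(u,v,P[v,u].round(4))
for nm,ur,vr in(('coupler',(255,325),(145,245)),('stand',(85,155),(145,250))):
    q=comp('top',ur,vr,(.008,.2));print(nm,np.histogram(q[:,2],bins=np.arange(0,.13,.005)))
```

```text
bench 0.00012476944382056043
tube 844
rect 0.5510393977165222 -0.20273146033287048 0.059687014669179916 0.2384423464536667 67.34476470947266
273 235 [ 0.4425 -0.1677  0.0445]
280 215 [ 0.4968 -0.1867  0.0457]
285 198 [ 0.5435 -0.2005  0.0475]
295 167 [ 0.6221 -0.2281  0.0785]
293 175 [ 0.5972 -0.2224  0.0888]
290 190 [ 0.5663 -0.2144  0.0453]
115 167 [0.6235 0.2555 0.0867]
108 228 [0.4637 0.2802 0.047 ]
125 195 [0.5622 0.2529 0.0136]
coupler (array([  0,   6,  11,  14,  13,  12,   8,  40, 367, 370,  59, 212,  66,
        12,  39,  75,  41,  32,  27,  46,  36,   0,   0,   0,   0]), array([0.   , 0.005, 0.01 , 0.015, 0.02 , 0.025, 0.03 , 0.035, 0.04 ,
       0.045, 0.05 , 0.055, 0.06 , 0.065, 0.07 , 0.075, 0.08 , 0.085,
       0.09 , 0.095, 0.1  , 0.105, 0.11 , 0.115, 0.12 , 0.125]))
stand (array([   0,  292, 1449,  259,   69,   41,   15,   15,   74,  225,   32,
          1,    4,    6,   18,   38,   50,   76,   66,   20,    0,    0,
          0,    0,    0]), array([0.   , 0.005, 0.01 , 0.015, 0.02 , 0.025, 0.03 , 0.035, 0.04 ,
       0.045, 0.05 , 0.055, 0.06 , 0.065, 0.07 , 0.075, 0.08 , 0.085,
       0.09 , 0.095, 0.1  , 0.105, 0.11 , 0.115, 0.12 , 0.125]))
```

View pics/crop.png

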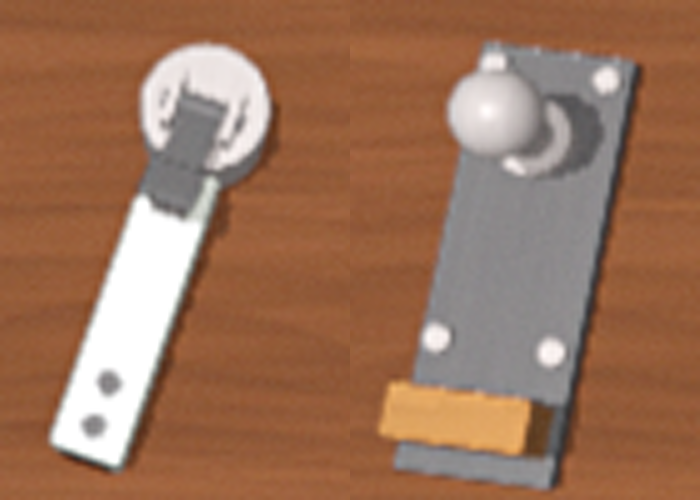

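The left crop shows the grey coupler with its cup at the top and its dark lever raised. The right crop shows the round ball, with the wooden block towards the robot. Now the precise fits, from both cameras.

```bash
cat > meas.py <<'E'
from h import *
from scipy.optimize import least_squares
def fit_ball(n,u0,v0,r=16):
    c=load(n);P=pts(c);q=P[v0-r:v0+r,u0-r:u0+r].reshape(-1,3);q=q[(q[:,2]>.068)&(q[:,2]<.11)]
    f=lambda x:np.linalg.norm(q-x,axis=1)-.025
    s=least_squares(f,np.r_[np.median(q[:,:2],axis=0),.07],loss='soft_l1',f_scale=.002)
    return s.x,len(q),np.sqrt(np.mean(s.fun**2))
def rect(q,lab):
    (cx,cy),sz,an=cv2.minAreaRect(q[:,:2].astype(np.float32));print(lab,'minrect',np.round([cx,cy],4),np.round(sz,4),round(an,1),len(q))
    m=q[:,:2].mean(0);U,S,V=np.linalg.svd(q[:,:2]-m);print('   mean',m.round(4),'dir deg',np.degrees(np.arctan2(V[0,1],V[0,0])).round(2), 'z',np.median(q[:,2]).round(4))
E
python3 - <<'E'
from meas import *
for n,u,v in(('top',115,167),('scene',450,240)): print(n,fit_ball(n,u,v))
for n in('top','scene'):
    P=pts(load(n)).reshape(-1,3)
    near=lambda x0,x1,y0,y1,z0,z1:P[(P[:,0]>x0)&(P[:,0]<x1)&(P[:,1]>y0)&(P[:,1]<y1)&(P[:,2]>z0)&(P[:,2]<z1)]
    rect(near(.42,.57,-.25,-.13,.041,.0485),n+' tube top')
    rect(near(.58,.68,-.28,-.17,.0555,.0605),n+' cup roof')
    rect(near(.40,.52,.2,.35,.0445,.05),n+' block')
    rect(near(.38,.72,.18,.35,.0095,.0145),n+' base')
    q=near(.5,.68,-.28,-.17,.065,.12);rect(q,n+' lever');print(q[:,2].max(),q[np.argsort(-q[:,2])[:15]].mean(0))
E
```

```text
top (array([0.62615504, 0.26446884, 0.07027253]), 270, np.float64(0.001768128007400799))
scene (array([0.62703353, 0.26528886, 0.06905521]), 235, np.float64(0.0016439167745899313))
top tube top minrect [ 0.507  -0.1871] [0.0402 0.1429] 70.8 625
   mean [ 0.5071 -0.1876] dir deg 159.48 z 0.0448
top cup roof minrect [ 0.632  -0.2308] [0.0664 0.0612] 70.0 214
   mean [ 0.6354 -0.2338] dir deg -122.42 z 0.0582
top block minrect [0.4625 0.2864] [0.0806 0.0293] 82.8 248
   mean [0.4631 0.2864] dir deg -97.55 z 0.0469
top base minrect [0.5565 0.2726] [0.0915 0.2497] 82.0 1473
   mean [0.5541 0.2696] dir deg 169.58 z 0.0121
top lever minrect [ 0.6024 -0.2211] [0.0452 0.0777] 70.7 308
   mean [ 0.6017 -0.2207] dir deg 160.64 z 0.0826
0.10476820732275716 [ 0.57060603 -0.20762077  0.10315296]
scene tube top minrect [ 0.5048 -0.1847] [0.0403 0.1286] 70.1 276
   mean [ 0.4989 -0.1787] dir deg -13.52 z 0.0442
scene cup roof minrect [ 0.6253 -0.2301] [0.0834 0.0671] 6.0 194
   mean [ 0.6417 -0.23  ] dir deg -94.47 z 0.0573
scene block minrect [0.4664 0.2858] [0.079  0.0323] 83.2 136
   mean [0.4665 0.2877] dir deg 85.02 z 0.0464
scene base minrect [0.5641 0.2728] [0.0913 0.2418] 82.0 935
   mean [0.5836 0.2642] dir deg -6.26 z 0.0116
scene lever minrect [ 0.6034 -0.2215] [0.0458 0.0792] 73.1 327
   mean [ 0.6063 -0.2203] dir deg -19.89 z 0.0802
0.10351606899978516 [ 0.57456923 -0.205484    0.10113692]
```

Run:
```python
from meas import *
for n in('top','scene'):
  P=pts(load(n)).reshape(-1,3)
  for a in(-19,-20):
    t=np.radians(a);d=np.r_[np.cos(t),np.sin(t)];nn=np.r_[-d[1],d[0]];o=np.r_[.507,-.1871]
    r=P[:,:2]-o;s=r@d;l=r@nn
    m=(P[:,2]>.041)&(P[:,2]<.049)&(abs(l)<.04)&(s<.06)&(s>-.12)
    mm=m&(s<-.05);m2=m&(s>0)&(s<.05)
    k=(P[:,2]>.055)&(P[:,2]<.061)&(abs(l)<.06)&(s>.06)&(s<.25)
    print(n,a,'end s',np.percentile(s[m],[0,2]).round(4),'lat end/near',np.median(l[mm]).round(4),[(np.percentile(l[x],1)+np.percentile(l[x],99)).round(4)/2 for x in(mm,m2)],'cup s',np.percentile(s[k],[0,98,100]).round(4),'cup l',np.percentile(l[k],[1,99]).round(4), cv2.minEnclosingCircle(P[k][:,:2].astype(np.float32)))
```

```text
top -19 end s [-0.0714 -0.0683] lat end/near -0.0003 [np.float64(0.0004), np.float64(-0.0002)] cup s [0.0672 0.1615 0.1646] cup l [-0.033  0.032] ((0.6157708168029785, -0.2270895540714264), 0.04890163987874985)
top -20 end s [-0.0714 -0.0684] lat end/near -0.0013 [np.float64(-0.0007), np.float64(0.00035)] cup s [0.0673 0.1615 0.1645] cup l [-0.0307  0.0343] ((0.6157708168029785, -0.2270895540714264), 0.04890163987874985)
scene -19 end s [-0.0673 -0.0657] lat end/near 0.007 [np.float64(0.00265), np.float64(0.00245)] cup s [0.0739 0.1638 0.1667] cup l [-0.0327  0.0339] ((0.6223247647285461, -0.22144916653633118), 0.04675782471895218)
scene -20 end s [-0.0673 -0.0656] lat end/near 0.006 [np.float64(0.0016), np.float64(0.0027)] cup s [0.0737 0.1638 0.1666] cup l [-0.0304  0.0362] ((0.6223247647285461, -0.22144916653633118), 0.04675782471895218)
```

```bash
cat >> h.py <<'E'
from scipy.spatial.transform import Rotation as R
def goal(pos,yaw,flip=False):
    y=np.r_[-np.sin(yaw),np.cos(yaw),0]*(-1 if flip else 1);x=np.r_[0,0,-1.];return np.array(pos,float),np.stack([x,y,np.cross(x,y)],1)
def units(pos,yaw,flip=False,base=None):
    o=ctrl.observe();p0=o['tcp_pos'];R0=R.from_quat(o['tcp_rot']).as_matrix()
    p,Rg=goal(pos,yaw,flip)
    d=R0.T@(p-p0)/.03;a=np.degrees(R.from_matrix(R0.T@Rg).as_rotvec())/8
    return d.round(3),a.round(3)
E
python3 - <<'E'
from h import *
o=ctrl.observe();M=R.from_quat(o['tcp_rot']).as_matrix();print(M.round(3))
y=np.radians(-19.4)
for f in(0,1):
  print(units((.45,.25,.2),y,f)); print(units((.512,-.1885,.15),y,f))
E
```

```text
[[-0.     0.267  0.964]
 [-0.001  0.964 -0.267]
 [-1.    -0.001 -0.   ]]
(array([ 1.034, -8.796, 12.237]), array([ 0.493, -0.   ,  0.007]))
(array([  2.714, -22.331,  18.125]), array([ 0.493, -0.   ,  0.007]))
(array([ 1.034, -8.796, 12.237]), array([-2.2007e+01, -1.1000e-02, -0.0000e+00]))
(array([  2.714, -22.331,  18.125]), array([-2.2007e+01, -1.1000e-02, -0.0000e+00]))
```

Emit:
drive_tool(
  moves=[
    {"dx":1.0,"dy":-8.8,"dz":12.2,"ax":0.5,"grip":1},
    {"dx":1.0,"dy":-8.8,"dz":12.2,"ax":0.5,"grip":1},
    {"dx":1.0,"dy":-8.8,"dz":12.2,"ax":0.5,"grip":1},
    {"dx":1.0,"dy":-8.8,"dz":12.2,"ax":0.5,"grip":1},
    {"dx":1.0,"dy":-8.8,"dz":12.2,"ax":0.5,"grip":1},
    {"dx":1.0,"dy":-8.8,"dz":12.2,"ax":0.5,"grip":1},
    {"dx":1.0,"dy":-8.8,"dz":12.2,"ax":0.5,"grip":1},
    {"dx":1.0,"dy":-8.8,"dz":12.2,"ax":0.5,"grip":1},
    {"dx":1.0,"dy":-8.8,"dz":12.2,"ax":0.5,"grip":1},
    {"dx":1.0,"dy":-8.8,"dz":12.2,"ax":0.5,"grip":1},
  ],
)

```text
schema error: expected keys dx, dy, dz, ax, ay, az, grip
```

```bash
python3 -c "
from h import *
print(units((.512,-.1885,.15),np.radians(-19.4)),ctrl.observe()['joint_pos'])"
```

```text
(array([  2.714, -22.331,  18.125]), array([ 0.493, -0.   ,  0.007])) [ 1.19538544e+00  4.91494349e-01  1.55938899e+00 -4.70079748e-05
  1.09168640e+00 -1.05591168e-01]
```

All seven keys are required.

Emit:
drive_tool(
  moves=[
    {"dx":1.0,"dy":-8.8,"dz":12.2,"ax":0.5,"ay":0,"az":0,"grip":1},
    {"dx":1.0,"dy":-8.8,"dz":12.2,"ax":0.5,"ay":0,"az":0,"grip":1},
    {"dx":1.0,"dy":-8.8,"dz":12.2,"ax":0.5,"ay":0,"az":0,"grip":1},
    {"dx":1.0,"dy":-8.8,"dz":12.2,"ax":0.5,"ay":0,"az":0,"grip":1},
    {"dx":1.0,"dy":-8.8,"dz":12.2,"ax":0.5,"ay":0,"az":0,"grip":1},
    {"dx":1.0,"dy":-8.8,"dz":12.2,"ax":0.5,"ay":0,"az":0,"grip":1},
    {"dx":1.0,"dy":-8.8,"dz":12.2,"ax":0.5,"ay":0,"az":0,"grip":1},
    {"dx":1.0,"dy":-8.8,"dz":12.2,"ax":0.5,"ay":0,"az":0,"grip":1},
    {"dx":1.0,"dy":-8.8,"dz":12.2,"ax":0.5,"ay":0,"az":0,"grip":1},
    {"dx":1.0,"dy":-8.8,"dz":12.2,"ax":0.5,"ay":0,"az":0,"grip":1},
  ],
)

```text
time: 1.1
tcp_pos: [0.4517, 0.2466, 0.2007]
tcp_rot: [0.121, 0.697, -0.121, 0.697]
wrist_force: [-0.6, -0.3, 0.0]
finger_gap: 0.994
```

```bash
python3 -c "
from h import *
print(units((.512,-.1885,.15),np.radians(-19.4)),ctrl.observe()['joint_pos'])"
```

```text
(array([  1.699, -12.972,   6.791]), array([-0.043,  0.001,  0.004])) [ 3.71609768e-01  3.72362241e-01  1.86284735e+00 -6.65080914e-04
  9.06630915e-01 -8.54215982e-01]
```

Emit:
drive_tool(
  moves=[
    {"dx":1.7,"dy":-13,"dz":6.8,"ax":0,"ay":0,"az":0,"grip":1},
    {"dx":1.7,"dy":-13,"dz":6.8,"ax":0,"ay":0,"az":0,"grip":1},
    {"dx":1.7,"dy":-13,"dz":6.8,"ax":0,"ay":0,"az":0,"grip":1},
    {"dx":1.7,"dy":-13,"dz":6.8,"ax":0,"ay":0,"az":0,"grip":1},
    {"dx":1.7,"dy":-13,"dz":6.8,"ax":0,"ay":0,"az":0,"grip":1},
    {"dx":1.7,"dy":-13,"dz":6.8,"ax":0,"ay":0,"az":0,"grip":1},
    {"dx":1.7,"dy":-13,"dz":6.8,"ax":0,"ay":0,"az":0,"grip":1},
    {"dx":1.7,"dy":-13,"dz":6.8,"ax":0,"ay":0,"az":0,"grip":1},
    {"dx":1.7,"dy":-13,"dz":6.8,"ax":0,"ay":0,"az":0,"grip":1},
    {"dx":1.7,"dy":-13,"dz":6.8,"ax":0,"ay":0,"az":0,"grip":1},
  ],
)

```text
time: 2.1
tcp_pos: [0.5118, -0.1891, 0.1494]
tcp_rot: [0.121, 0.697, -0.121, 0.697]
wrist_force: [1.0, 1.6, -0.2]
finger_gap: 1.003
```

Emit:
drive_tool(
  moves=[
    {"dx":0,"dy":0,"dz":0,"ax":0,"ay":0,"az":0,"grip":1},
    {"dx":0,"dy":0,"dz":0,"ax":0,"ay":0,"az":0,"grip":1},
  ],
)

```text
time: 2.3
tcp_pos: [0.5112, -0.1841, 0.1502]
tcp_rot: [0.119, 0.697, -0.119, 0.697]
wrist_force: [-0.0, -0.8, 1.3]
finger_gap: 0.997
```

```bash
python3 -c "
from h import *
print(units((.512,-.1885,.006),np.radians(-19.4)),ctrl.observe()['joint_pos'])
cam('scene','s1.png')"
```

```text
(array([ 4.808, -0.132,  0.078]), array([-0.001, -0.005, -0.002])) [-4.67302726e-01  4.76685146e-01  1.84765077e+00  3.26701436e-04
  8.17991450e-01 -1.69954439e+00]
```

View pics/s1.png

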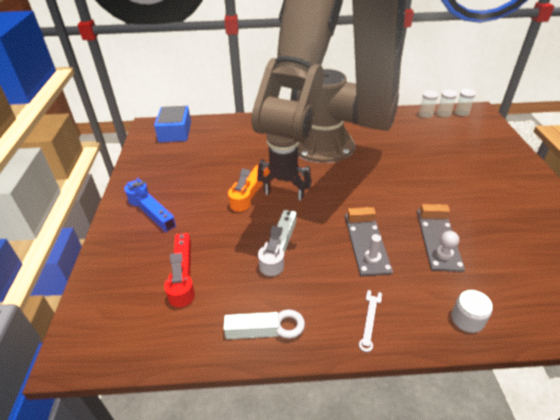

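The scene view shows the gripper above the grey tube at (285,185). I'm correcting the small offset and descending.

Emit:
drive_tool(
  moves=[
    {"dx":1,"dy":-0.13,"dz":0.08,"ax":0,"ay":0,"az":0,"grip":1},
    {"dx":2,"dy":-0.13,"dz":0.08,"ax":0,"ay":0,"az":0,"grip":1},
    {"dx":2.7,"dy":-0.13,"dz":0.08,"ax":0,"ay":0,"az":0,"grip":1},
    {"dx":3,"dy":-0.13,"dz":0.08,"ax":0,"ay":0,"az":0,"grip":1},
    {"dx":3,"dy":-0.13,"dz":0.08,"ax":0,"ay":0,"az":0,"grip":1},
    {"dx":3,"dy":-0.13,"dz":0.08,"ax":0,"ay":0,"az":0,"grip":1},
  ],
)

```text
time: 2.95
tcp_pos: [0.5129, -0.1894, 0.0611]
tcp_rot: [0.119, 0.697, -0.119, 0.697]
wrist_force: [0.2, 0.4, 0.1]
finger_gap: 1.0
```

```bash
python3 -c "
from h import *
print(units((.512,-.1885,.006),np.radians(-19.4)))
c=cam('top','t1.png');im=cv2.imread('pics/t1.png')
cv2.imwrite('pics/t1c.png',cv2.resize(im[130:260,230:350],None,fx=4,fy=4))"
```

```text
(array([ 1.838,  0.018, -0.038]), array([-0.001,  0.007,  0.   ]))
```

View pics/t1c.png

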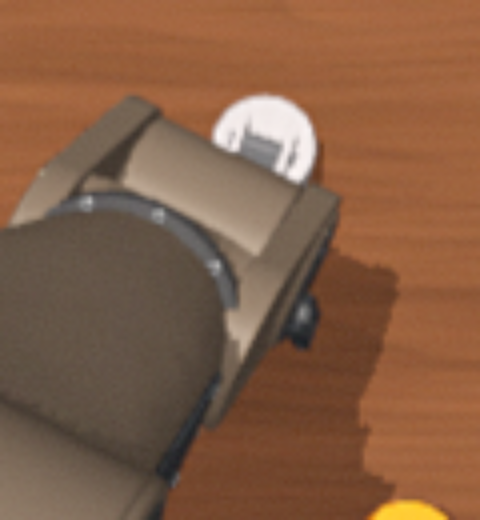

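The top view is mostly covered by the wrist; the cup is still clear at about (295,165). The alignment numbers agree, so I go down and close.

Emit:
drive_tool(
  moves=[
    {"dx":0.6,"dy":0,"dz":0,"ax":0,"ay":0,"az":0,"grip":1},
    {"dx":1.2,"dy":0,"dz":0,"ax":0,"ay":0,"az":0,"grip":1},
    {"dx":1.6,"dy":0,"dz":0,"ax":0,"ay":0,"az":0,"grip":1},
    {"dx":1.83,"dy":0,"dz":0,"ax":0,"ay":0,"az":0,"grip":1},
    {"dx":1.83,"dy":0,"dz":0,"ax":0,"ay":0,"az":0,"grip":1},
    {"dx":1.83,"dy":0,"dz":0,"ax":0,"ay":0,"az":0,"grip":1},
  ],
  squeeze=50,
)

```text
time: 3.6
tcp_pos: [0.5126, -0.1899, 0.0059]
tcp_rot: [0.119, 0.697, -0.12, 0.697]
wrist_force: [-0.6, 0.1, 0.0]
finger_gap: 0.998
```

Emit:
drive_tool(
  moves=[
    {"dx":0,"dy":0,"dz":0,"ax":0,"ay":0,"az":0,"grip":0.6},
    {"dx":0,"dy":0,"dz":0,"ax":0,"ay":0,"az":0,"grip":0.5},
    {"dx":0,"dy":0,"dz":0,"ax":0,"ay":0,"az":0,"grip":0.4},
    {"dx":0,"dy":0,"dz":0,"ax":0,"ay":0,"az":0,"grip":0.3},
    {"dx":0,"dy":0,"dz":0,"ax":0,"ay":0,"az":0,"grip":0.3},
    {"dx":0,"dy":0,"dz":0,"ax":0,"ay":0,"az":0,"grip":0.3},
    {"dx":0,"dy":0,"dz":0,"ax":0,"ay":0,"az":0,"grip":0.3},
    {"dx":0,"dy":0,"dz":0,"ax":0,"ay":0,"az":0,"grip":0.3},
  ],
  squeeze=60,
)

```text
time: 4.4
tcp_pos: [0.5126, -0.1896, 0.0059]
tcp_rot: [0.119, 0.697, -0.119, 0.697]
wrist_force: [0.2, 2.6, 5.2]
finger_gap: 0.469
```

Gap 0.469 is 40 mm, the tube width. Lifting.

Emit:
drive_tool(
  moves=[
    {"dx":-0.3,"dy":0,"dz":0,"ax":0,"ay":0,"az":0,"grip":0.3},
    {"dx":-0.8,"dy":0,"dz":0,"ax":0,"ay":0,"az":0,"grip":0.3},
    {"dx":-1.5,"dy":0,"dz":0,"ax":0,"ay":0,"az":0,"grip":0.3},
    {"dx":-2.3,"dy":0,"dz":0,"ax":0,"ay":0,"az":0,"grip":0.3},
    {"dx":-3.1,"dy":0,"dz":0,"ax":0,"ay":0,"az":0,"grip":0.3},
    {"dx":-3.9,"dy":0,"dz":0,"ax":0,"ay":0,"az":0,"grip":0.3},
    {"dx":-4.6,"dy":0,"dz":0,"ax":0,"ay":0,"az":0,"grip":0.3},
    {"dx":-5,"dy":0,"dz":0,"ax":0,"ay":0,"az":0,"grip":0.3},
    {"dx":-5,"dy":0,"dz":0,"ax":0,"ay":0,"az":0,"grip":0.3},
    {"dx":-5,"dy":0,"dz":0,"ax":0,"ay":0,"az":0,"grip":0.3},
  ],
  squeeze=60,
)

```text
time: 5.4
tcp_pos: [0.5118, -0.1895, 0.1546]
tcp_rot: [0.12, 0.697, -0.119, 0.697]
wrist_force: [0.4, -0.1, -7.1]
finger_gap: 0.462
```

Run:
```python
from h import *
c=cam('scene','s2.png');im=cv2.imread('pics/s2.png')
cv2.imwrite('pics/s2c.png',cv2.resize(im[130:290,200:360],None,fx=3.5,fy=3.5))
o=ctrl.observe();print(o['wrist_force'],o['ft_torque'],o['joint_pos'].round(2),units((.5026,.2815,.15),np.radians(-7.6)))
```

```text
[ 0.30321525  0.01915266 -7.75640192] [0.11339834 0.22052017 0.0367683 ] [-0.48  0.47  1.84  0.    0.83 -1.71] (array([ 0.159, 14.7  , -5.519]), array([-1.483, -0.014, -0.004]))
```

View pics/s2c.png

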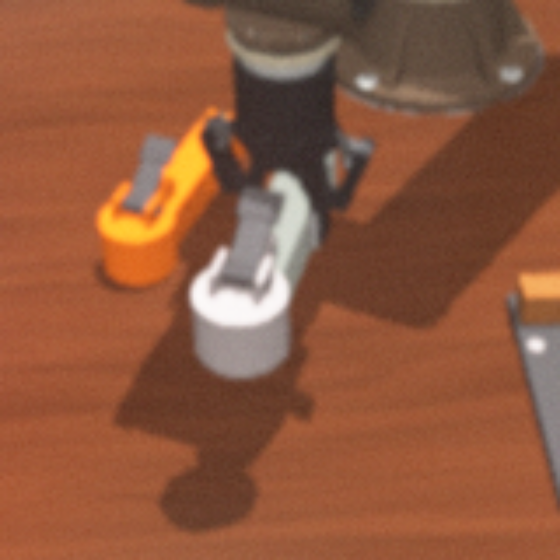

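The coupler is held, looks level, and its lever is still up. Carrying it over the ball now.

Emit:
drive_tool(
  moves=[
    {"dx":0,"dy":0.5,"dz":-0.2,"ax":-0.1,"ay":0,"az":0,"grip":0.3},
    {"dx":0,"dy":1.3,"dz":-0.5,"ax":-0.2,"ay":0,"az":0,"grip":0.3},
    {"dx":0,"dy":2.3,"dz":-0.9,"ax":-0.3,"ay":0,"az":0,"grip":0.3},
    {"dx":0,"dy":3.3,"dz":-1.3,"ax":-0.4,"ay":0,"az":0,"grip":0.3},
    {"dx":0,"dy":4.3,"dz":-1.6,"ax":-0.5,"ay":0,"az":0,"grip":0.3},
    {"dx":0,"dy":5.3,"dz":-2,"ax":-0.6,"ay":0,"az":0,"grip":0.3},
    {"dx":0,"dy":6.3,"dz":-2.4,"ax":-0.7,"ay":0,"az":0,"grip":0.3},
    {"dx":0,"dy":7,"dz":-2.6,"ax":-0.75,"ay":0,"az":0,"grip":0.3},
    {"dx":0,"dy":7.5,"dz":-2.8,"ax":-0.75,"ay":0,"az":0,"grip":0.3},
    {"dx":0,"dy":7.5,"dz":-2.8,"ax":-0.75,"ay":0,"az":0,"grip":0.3},
  ],
)

```text
time: 6.45
tcp_pos: [0.5072, 0.0526, 0.1545]
tcp_rot: [0.082, 0.703, -0.082, 0.702]
wrist_force: [-0.4, -0.7, -7.5]
finger_gap: 0.463
```

Run:
```python
from h import *
print(units((.5026,.2815,.15),np.radians(-7.6)))
```

```text
(array([ 0.154,  7.391, -1.905]), array([-0.713, -0.014, -0.001]))
```

Emit:
drive_tool(
  moves=[
    {"dx":0,"dy":0.6,"dz":-0.2,"ax":-0.1,"ay":0,"az":0,"grip":0.3},
    {"dx":0,"dy":1.6,"dz":-0.4,"ax":-0.2,"ay":0,"az":0,"grip":0.3},
    {"dx":0,"dy":2.6,"dz":-0.7,"ax":-0.3,"ay":0,"az":0,"grip":0.3},
    {"dx":0,"dy":3.6,"dz":-0.9,"ax":-0.4,"ay":0,"az":0,"grip":0.3},
    {"dx":0,"dy":4.6,"dz":-1.2,"ax":-0.5,"ay":0,"az":0,"grip":0.3},
    {"dx":0,"dy":5.6,"dz":-1.4,"ax":-0.6,"ay":0,"az":0,"grip":0.3},
    {"dx":0,"dy":6.5,"dz":-1.7,"ax":-0.7,"ay":0,"az":0,"grip":0.3},
    {"dx":0,"dy":7.1,"dz":-1.8,"ax":-0.71,"ay":0,"az":0,"grip":0.3},
    {"dx":0,"dy":7.4,"dz":-1.9,"ax":-0.71,"ay":0,"az":0,"grip":0.3},
    {"dx":0,"dy":7.4,"dz":-1.9,"ax":-0.71,"ay":0,"az":0,"grip":0.3},
  ],
)

```text
time: 7.45
tcp_pos: [0.5041, 0.2799, 0.1549]
tcp_rot: [0.048, 0.706, -0.048, 0.705]
wrist_force: [0.7, -0.6, -7.0]
finger_gap: 0.457
```

Emit:
drive_tool(
  moves=[
    {"dx":0,"dy":0,"dz":0,"ax":0,"ay":0,"az":0,"grip":0.3},
    {"dx":0,"dy":0,"dz":0,"ax":0,"ay":0,"az":0,"grip":0.3},
  ],
)

```text
time: 7.65
tcp_pos: [0.5045, 0.2785, 0.1554]
tcp_rot: [0.048, 0.706, -0.048, 0.705]
wrist_force: [0.3, -0.5, -7.6]
finger_gap: 0.459
```

Run:
```python
from h import *
print(units((.5026,.2815,.15),np.radians(-7.6)))
for n in('scene','top'):
  c=cam(n,n+'3.png')
a=cv2.imread('pics/scene3.png')[130:280,360:510];b=cv2.imread('pics/top3.png')[100:250,50:200]
cv2.imwrite('pics/c3.png',np.hstack([cv2.resize(x,None,fx=2.6,fy=2.6) for x in(a,b)]))
```

```text
(array([ 0.179,  0.09 , -0.075]), array([-0.03 , -0.002,  0.002]))
```

View pics/c3.png

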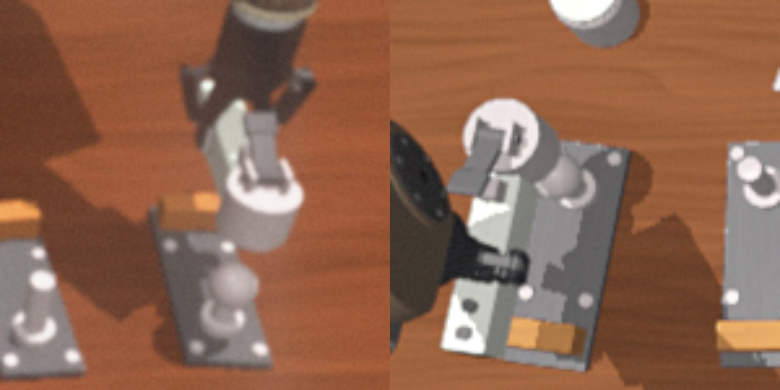

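The coupler is above the stand with its lever raised. Measuring the held cup's centre, yaw and pitch.

Run:
```python
from h import *
ys=np.radians(-7.6);d=np.r_[np.cos(ys),np.sin(ys)];nn=np.r_[-d[1],d[0]];b=np.r_[.6265,.265]
o=ctrl.observe();print('tcp',o['tcp_pos'].round(4), 'exp',(o['tcp_pos'][:2]+.1255*d).round(4))
for n in('top','scene'):
  c=load(n);P=pts(c).reshape(-1,3);col=c['pixels'].reshape(-1,3).astype(int)
  s=(P[:,:2]-b)@d;l=(P[:,:2]-b)@nn;z=P[:,2]
  k=(z>.199)&(z<.213)&(abs(s)<.06)&(abs(l)<.07)&(col.min(1)>130)
  print(n,'roof',k.sum(),'z',np.percentile(z[k],[5,50,95]).round(4),'s',np.percentile(s[k],[0,1,99,100]).round(4),'l',np.percentile(l[k],[0,1,99,100]).round(4))
  g=(z>.145)&(z<.212)&(s>-.06)&(s<.06)&(abs(l)<.07)&(col.min(1)>90)
  print('  cup all s',np.percentile(s[g],[99,100]).round(4),'l',np.percentile(l[g],[0,1,99,100]).round(4))
  t=(z>.18)&(z<.21)&(s<-.06)&(s>-.22)&(abs(l)<.04)&(col.min(1)>130)
  if t.sum()>10: 
    A=np.c_[s[t],l[t],np.ones(t.sum())];print('  tube',t.sum(),'s',s[t].min(),s[t].max(),np.linalg.lstsq(A,z[t],rcond=None)[0].round(4),np.median(z[t]))
    for a,bb in((-.21,-.17),(-.11,-.07)):
      m=t&(s>a)&(s<bb)
      if m.sum()>5:print('   lat',a,np.percentile(l[m],[1,99]).round(4),np.median(z[m]).round(4))
```

```text
tcp [0.5045 0.2787 0.1555] exp [0.6289 0.2621]
top roof 349 z [0.2044 0.2072 0.2108] s [-0.0598 -0.0562  0.0332  0.0346] l [-0.0383 -0.0375  0.0291  0.0313]
  cup all s [0.0329 0.0346] l [-0.04   -0.0393  0.0273  0.0313]
  tube 683 s -0.19973833511894423 -0.06015823491468111 [-0.0015  0.0035  0.1946] 0.194579712502147
   lat -0.21 [-0.0238  0.0148] 0.1949
   lat -0.11 [-0.0234  0.0143] 0.1945
scene roof 326 z [0.2016 0.2061 0.2108] s [-0.0592 -0.0563  0.0375  0.0393] l [-0.039  -0.0383  0.0281  0.0295]
  cup all s [0.0384 0.0393] l [-0.0392 -0.0385  0.0274  0.0295]
  tube 212 s -0.1964094326648058 -0.060659034101910564 [-0.0051  0.0174  0.1929] 0.19345943164337837
   lat -0.21 [-0.0234 -0.0109] 0.1933
   lat -0.11 [-0.0234  0.0051] 0.1933
```

The tube is level and its yaw matches. The cup is about 4.2 mm off laterally and 1.5 mm along. I correct this and lower.

Emit:
drive_tool(
  moves=[
    {"dx":0,"dy":0.14,"dz":-0.05,"ax":0,"ay":0,"az":0,"grip":0.3},
    {"dx":0.3,"dy":0.14,"dz":-0.05,"ax":0,"ay":0,"az":0,"grip":0.3},
    {"dx":0.7,"dy":0.14,"dz":-0.05,"ax":0,"ay":0,"az":0,"grip":0.3},
    {"dx":1.1,"dy":0.14,"dz":-0.05,"ax":0,"ay":0,"az":0,"grip":0.3},
    {"dx":1.5,"dy":0.14,"dz":-0.05,"ax":0,"ay":0,"az":0,"grip":0.3},
    {"dx":1.7,"dy":0.14,"dz":-0.05,"ax":0,"ay":0,"az":0,"grip":0.3},
    {"dx":1.7,"dy":0.14,"dz":-0.05,"ax":0,"ay":0,"az":0,"grip":0.3},
    {"dx":1.7,"dy":0.14,"dz":-0.05,"ax":0,"ay":0,"az":0,"grip":0.3},
  ],
)

```text
time: 8.55
tcp_pos: [0.5036, 0.284, 0.1044]
tcp_rot: [0.048, 0.705, -0.048, 0.706]
wrist_force: [0.4, -0.1, -7.1]
finger_gap: 0.46
```

```bash
cat > m2.py <<'E'
from h import *
def go(tag,zo):
  ys=np.radians(-7.6);d=np.r_[np.cos(ys),np.sin(ys)];nn=np.r_[-d[1],d[0]];b=np.r_[.6265,.265]
  o=ctrl.observe();e=o['tcp_pos'][:2]+.1255*d-b;print('tcp',o['tcp_pos'].round(4),'F',o['wrist_force'].round(1),'exp s,l',(e@d).round(4),(e@nn).round(4))
  for n in('top','scene'):
    c=cam(n,n+tag+'.png');P=pts(c).reshape(-1,3);col=c['pixels'].reshape(-1,3).astype(int)
    s=(P[:,:2]-b)@d;l=(P[:,:2]-b)@nn;z=P[:,2]-zo
    k=(z>.05)&(z<.064)&(s>-.03)&(s<.06)&(abs(l)<.07)&(col.min(1)>130)
    print(n,'roof',k.sum(),'z',np.percentile(z[k],[5,50,95]).round(4),'s',np.percentile(s[k],[99,100]).round(4),'l',np.percentile(l[k],[0,1,99,100]).round(4))
    t=(z>.03)&(z<.06)&(s<-.06)&(s>-.22)&(abs(l)<.04)&(col.min(1)>130)
    if t.sum()>10:
      A=np.c_[s[t],l[t],np.ones(t.sum())];print('  tube',t.sum(),'s',s[t].min().round(4),np.linalg.lstsq(A,z[t],rcond=None)[0].round(4),np.median(z[t]).round(4),'l',np.percentile(l[t],[1,99]).round(4))
    g=(z>.062)&(z<.115)&(s>-.09)&(s<.02)&(abs(l)<.025)&(col.max(1)<190)
    if g.sum()>5:
      q=np.argsort(-z[g])[:12];print('  lever top z',z[g].max().round(4),'at s,l',s[g][q].mean().round(4),l[g][q].mean().round(4))
E
cat > crop.py <<'E'
import cv2,numpy as np,sys
t=sys.argv[1]
a=cv2.imread(f'pics/scene{t}.png')[150:290,370:500];b=cv2.imread(f'pics/top{t}.png')[110:250,60:190]
cv2.imwrite(f'pics/c{t}.png',np.hstack([cv2.resize(x,None,fx=3,fy=3) for x in(a,b)]))
E
python3 -c "
from m2 import go
go('4',.1495-.051)"; python3 crop.py 4
```

```text
tcp [0.5036 0.284  0.1044] F [ 0.4 -0.1 -7.1] exp s,l 0.0011 0.0025
top roof 300 z [0.0547 0.0579 0.0608] s [0.0325 0.0341] l [-0.0337 -0.0325  0.035   0.0368]
  tube 622 s -0.2013 [-0.0039 -0.0036  0.0448] 0.0452 l [-0.0192  0.0203]
  lever top z 0.1047 at s,l -0.0629 0.0001
scene roof 287 z [0.0532 0.0569 0.0596] s [0.0365 0.0372] l [-0.0334 -0.0321  0.0344  0.0351]
  tube 198 s -0.1986 [-0.0009  0.0111  0.044 ] 0.044 l [-0.0188  0.0189]
  lever top z 0.1029 at s,l -0.0597 0.0034
```

View pics/c4.png

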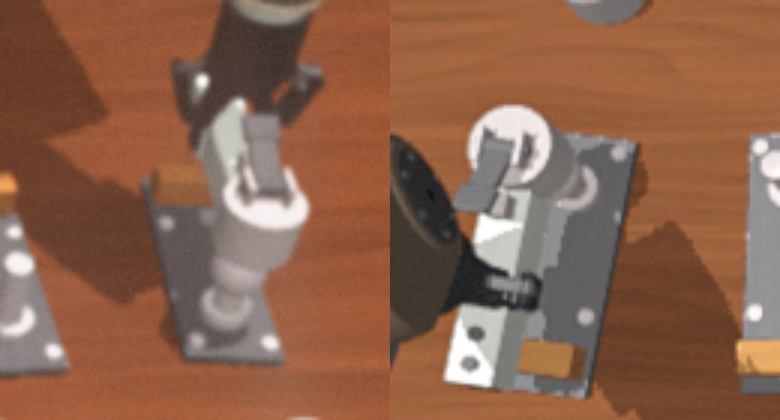

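It is centred within about 1 mm over the ball, and level. Continuing the descent.

Emit:
drive_tool(
  moves=[
    {"dx":0.3,"dy":-0.03,"dz":0,"ax":0,"ay":0,"az":0,"grip":0.3},
    {"dx":0.6,"dy":-0.03,"dz":0,"ax":0,"ay":0,"az":0,"grip":0.3},
    {"dx":0.9,"dy":-0.03,"dz":0,"ax":0,"ay":0,"az":0,"grip":0.3},
    {"dx":1.2,"dy":-0.03,"dz":0,"ax":0,"ay":0,"az":0,"grip":0.3},
    {"dx":1.4,"dy":-0.03,"dz":0,"ax":0,"ay":0,"az":0,"grip":0.3},
    {"dx":1.55,"dy":-0.03,"dz":0,"ax":0,"ay":0,"az":0,"grip":0.3},
    {"dx":1.6,"dy":-0.03,"dz":0,"ax":0,"ay":0,"az":0,"grip":0.3},
    {"dx":1.6,"dy":-0.03,"dz":0,"ax":0,"ay":0,"az":0,"grip":0.3},
  ],
)

```text
time: 9.45
tcp_pos: [0.5033, 0.2831, 0.0563]
tcp_rot: [0.048, 0.705, -0.048, 0.705]
wrist_force: [-0.7, -0.0, -7.2]
finger_gap: 0.463
```

Emit:
drive_tool(
  moves=[
    {"dx":0.03,"dy":0,"dz":0,"ax":0,"ay":0,"az":0,"grip":0.3},
    {"dx":0.06,"dy":0,"dz":0,"ax":0,"ay":0,"az":0,"grip":0.3},
    {"dx":0.06,"dy":0,"dz":0,"ax":0,"ay":0,"az":0,"grip":0.3},
  ],
)

```text
time: 9.75
tcp_pos: [0.5033, 0.2831, 0.0547]
tcp_rot: [0.048, 0.705, -0.048, 0.706]
wrist_force: [0.3, -0.4, -5.3]
finger_gap: 0.46
```

Emit:
drive_tool(
  moves=[
    {"dx":0.03,"dy":0,"dz":0,"ax":0,"ay":0,"az":0,"grip":0.3},
    {"dx":0.03,"dy":0,"dz":0,"ax":0,"ay":0,"az":0,"grip":0.3},
  ],
)

```text
time: 9.95
tcp_pos: [0.5033, 0.283, 0.0537]
tcp_rot: [0.048, 0.705, -0.048, 0.706]
wrist_force: [-0.4, -0.1, -8.1]
finger_gap: 0.46
```

Emit:
drive_tool(
  moves=[
    {"dx":0.03,"dy":0,"dz":0,"ax":0,"ay":0,"az":0,"grip":0.3},
    {"dx":0.03,"dy":0,"dz":0,"ax":0,"ay":0,"az":0,"grip":0.3},
  ],
)

```text
time: 10.15
tcp_pos: [0.5034, 0.2831, 0.0529]
tcp_rot: [0.048, 0.705, -0.048, 0.706]
wrist_force: [-1.0, -0.6, -5.1]
finger_gap: 0.459
```

Emit:
drive_tool(
  moves=[
    {"dx":0.03,"dy":0,"dz":0,"ax":0,"ay":0,"az":0,"grip":0.3},
    {"dx":0.03,"dy":0,"dz":0,"ax":0,"ay":0,"az":0,"grip":0.3},
  ],
)

```text
time: 10.35
tcp_pos: [0.5034, 0.2831, 0.0529]
tcp_rot: [0.048, 0.705, -0.048, 0.706]
wrist_force: [-3.3, -2.0, 6.1]
finger_gap: 0.463
```

The wrist force rose from -5 to +6 N, so it has made contact at about the expected height. Checking before release.

```bash
python3 -c "
from m2 import go
go('5',0.047)"; python3 crop.py 5
```

```text
tcp [0.5034 0.2831 0.0529] F [-3.3 -2.   6.1] exp s,l 0.0011 0.0017
top roof 280 z [0.0545 0.058  0.0618] s [0.0325 0.0335] l [-0.0352 -0.0332  0.0336  0.0357]
  tube 560 s -0.2013 [ 0.0003 -0.0005  0.0451] 0.0449 l [-0.0195  0.0196]
  lever top z 0.1041 at s,l -0.0647 -0.0017
scene roof 278 z [0.0522 0.057  0.0594] s [0.0355 0.0377] l [-0.0343 -0.0337  0.0334  0.0358]
  tube 194 s -0.1973 [-0.0031  0.0312  0.0435] 0.0437 l [-0.0193  0.0206]
  lever top z 0.1036 at s,l -0.0604 0.0021
```

View pics/c5.png

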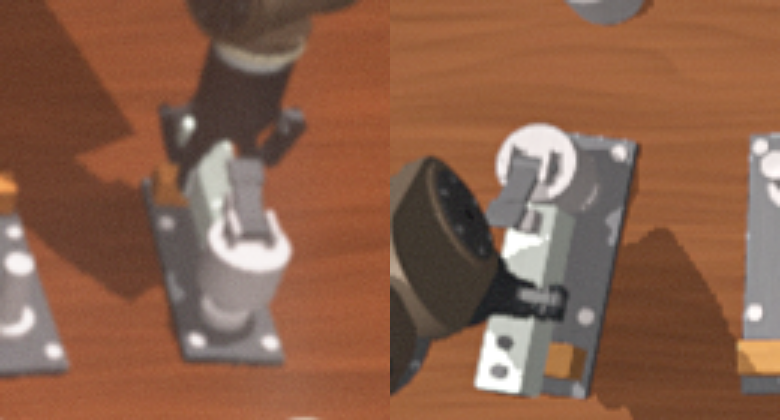

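The tube and roof are at seated height, the pose is level and centred, and the lever is up. Releasing and withdrawing straight up.

Emit:
drive_tool(
  moves=[
    {"dx":-0.04,"dy":0,"dz":0,"ax":0,"ay":0,"az":0,"grip":0.3},
    {"dx":-0.04,"dy":0,"dz":0,"ax":0,"ay":0,"az":0,"grip":0.55},
    {"dx":-0.04,"dy":0,"dz":0,"ax":0,"ay":0,"az":0,"grip":0.8},
    {"dx":-0.04,"dy":0,"dz":0,"ax":0,"ay":0,"az":0,"grip":1},
    {"dx":-0.04,"dy":0,"dz":0,"ax":0,"ay":0,"az":0,"grip":1},
    {"dx":-0.04,"dy":0,"dz":0,"ax":0,"ay":0,"az":0,"grip":1},
  ],
)

```text
time: 11.05
tcp_pos: [0.5034, 0.2831, 0.0532]
tcp_rot: [0.048, 0.705, -0.048, 0.706]
wrist_force: [0.4, 0.2, -0.2]
finger_gap: 1.0
```

Emit:
drive_tool(
  moves=[
    {"dx":-0.3,"dy":0,"dz":0,"ax":0,"ay":0,"az":0,"grip":1},
    {"dx":-1,"dy":0,"dz":0,"ax":0,"ay":0,"az":0,"grip":1},
    {"dx":-2,"dy":0,"dz":0,"ax":0,"ay":0,"az":0,"grip":1},
    {"dx":-3,"dy":0,"dz":0,"ax":0,"ay":0,"az":0,"grip":1},
    {"dx":-4,"dy":0,"dz":0,"ax":0,"ay":0,"az":0,"grip":1},
    {"dx":-5,"dy":0,"dz":0,"ax":0,"ay":0,"az":0,"grip":1},
    {"dx":-5,"dy":0,"dz":0,"ax":0,"ay":0,"az":0,"grip":1},
    {"dx":-5,"dy":0,"dz":0,"ax":0,"ay":0,"az":0,"grip":0},
    {"dx":-5,"dy":0,"dz":0,"ax":0,"ay":0,"az":0,"grip":0},
  ],
)

```text
time: 11.95
tcp_pos: [0.5029, 0.2828, 0.2024]
tcp_rot: [0.048, 0.706, -0.048, 0.705]
wrist_force: [-0.2, -0.5, -0.9]
finger_gap: 0.692
```

```bash
python3 -c "
from m2 import go
go('6',0.047)"; python3 crop.py 6
```

```text
tcp [0.5029 0.2828 0.2024] F [-0.2 -0.5 -0.9] exp s,l 0.0006 0.0013
top roof 278 z [0.0546 0.058  0.0608] s [0.0327 0.0339] l [-0.0352 -0.0319  0.0336  0.0351]
  tube 793 s -0.2013 [0.0004 0.0044 0.0453] 0.0451 l [-0.0196  0.0192]
  lever top z 0.1049 at s,l -0.0649 -0.0041
scene roof 281 z [0.0531 0.0568 0.0599] s [0.0365 0.0369] l [-0.0338 -0.0331  0.0326  0.0342]
  tube 347 s -0.1992 [-0.003   0.0559  0.044 ] 0.0442 l [-0.0192  0.0196]
  lever top z 0.1026 at s,l -0.0627 0.0015
```

View pics/c6.png

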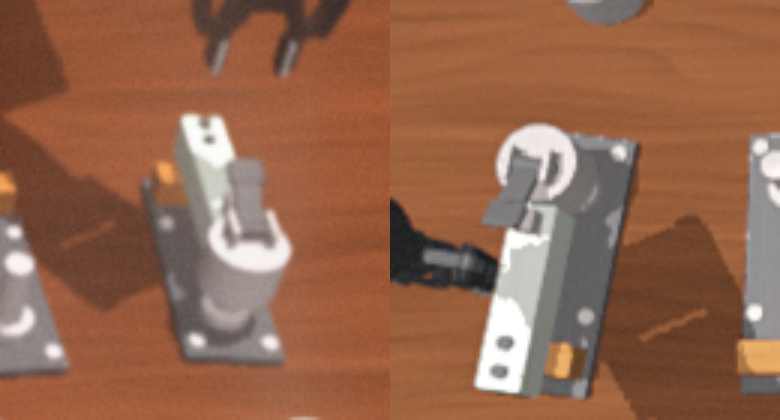

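The coupler is seated, level, with its lever up, and the gripper is clear. Moving above the lever tip with the fingers shut.

Run:
```python
from h import *
print(units((.572,.2723,.165),np.radians(-7.6)))
```

```text
(array([ 1.234, -0.035,  2.33 ]), array([-0.023, -0.011,  0.006]))
```

Emit:
drive_tool(
  moves=[
    {"dx":0,"dy":0,"dz":0.8,"ax":0,"ay":0,"az":0,"grip":0},
    {"dx":0,"dy":-0.03,"dz":1.6,"ax":0,"ay":0,"az":0,"grip":0},
    {"dx":0,"dy":-0.03,"dz":2.3,"ax":0,"ay":0,"az":0,"grip":0},
    {"dx":0,"dy":-0.03,"dz":2.3,"ax":0,"ay":0,"az":0,"grip":0},
    {"dx":0.6,"dy":-0.03,"dz":2.3,"ax":0,"ay":0,"az":0,"grip":0},
    {"dx":0.9,"dy":-0.03,"dz":2.3,"ax":0,"ay":0,"az":0,"grip":0},
    {"dx":0.9,"dy":-0.03,"dz":2.3,"ax":0,"ay":0,"az":0,"grip":0},
    {"dx":0.9,"dy":-0.03,"dz":2.3,"ax":0,"ay":0,"az":0,"grip":0},
    {"dx":0.9,"dy":-0.03,"dz":2.3,"ax":0,"ay":0,"az":0,"grip":0},
  ],
)

```text
time: 12.95
tcp_pos: [0.5716, 0.273, 0.1767]
tcp_rot: [0.048, 0.705, -0.048, 0.706]
wrist_force: [0.3, 0.7, -0.1]
finger_gap: -0.001
```

```bash
python3 -c "
from m2 import go
go('7',0.047)
from h import *
print(units((.572,.2723,.165),np.radians(-7.6)),units((.5625,.2735,.1195),np.radians(-7.6)))"; python3 crop.py 7
```

```text
tcp [0.5716 0.273  0.1767] F [ 0.3  0.7 -0.1] exp s,l 0.07 0.0007
top roof 270 z [0.0548 0.058  0.0612] s [0.0329 0.0335] l [-0.0336 -0.0324  0.0335  0.0352]
  tube 796 s -0.2013 [0.001  0.0002 0.0454] 0.045 l [-0.0194  0.0191]
  lever top z 0.1051 at s,l -0.0645 -0.0015
scene roof 278 z [0.0518 0.0568 0.06  ] s [0.0362 0.0379] l [-0.0332 -0.0318  0.0336  0.035 ]
  tube 353 s -0.2026 [0.0002 0.0943 0.0441] 0.0438 l [-0.0195  0.0194]
  lever top z 0.103 at s,l -0.0614 0.0012
(array([ 0.391, -0.019,  0.015]), array([-0.021,  0.006, -0.003])) (array([ 1.907, -0.023, -0.306]), array([-0.021,  0.006, -0.003]))
```

View pics/c7.png

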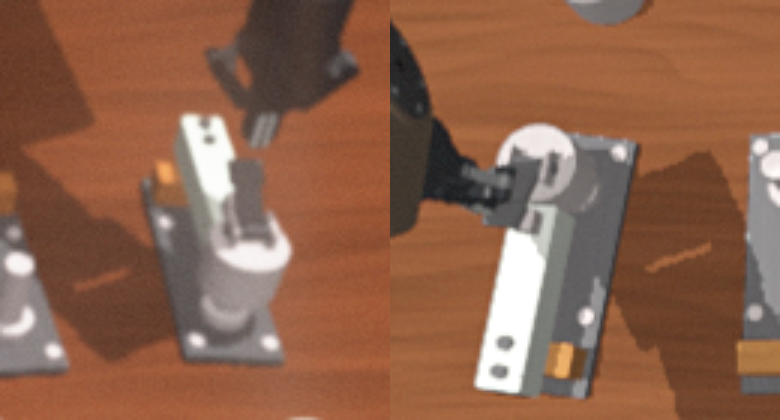

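The shut fingers are above the lever pad. Pressing gradually along the lever's arc.

Emit:
drive_tool(
  moves=[
    {"dx":0.4,"dy":-0.02,"dz":0,"ax":0,"ay":0,"az":0,"grip":0},
    {"dx":0.7,"dy":-0.02,"dz":-0.03,"ax":0,"ay":0,"az":0,"grip":0},
    {"dx":0.9,"dy":-0.02,"dz":-0.08,"ax":0,"ay":0,"az":0,"grip":0},
    {"dx":1.1,"dy":-0.02,"dz":-0.14,"ax":0,"ay":0,"az":0,"grip":0},
    {"dx":1.3,"dy":-0.02,"dz":-0.2,"ax":0,"ay":0,"az":0,"grip":0},
    {"dx":1.5,"dy":-0.02,"dz":-0.25,"ax":0,"ay":0,"az":0,"grip":0},
    {"dx":1.7,"dy":-0.02,"dz":-0.28,"ax":0,"ay":0,"az":0,"grip":0},
    {"dx":1.8,"dy":-0.02,"dz":-0.3,"ax":0,"ay":0,"az":0,"grip":0},
    {"dx":1.8,"dy":-0.02,"dz":-0.3,"ax":0,"ay":0,"az":0,"grip":0},
  ],
)

```text
time: 13.95
tcp_pos: [0.5625, 0.2734, 0.1216]
tcp_rot: [0.048, 0.706, -0.048, 0.705]
wrist_force: [-0.3, 0.4, -0.4]
finger_gap: 0.002
```

Emit:
drive_tool(
  moves=[
    {"dx":0.03,"dy":0,"dz":0,"ax":0,"ay":0,"az":0,"grip":0},
    {"dx":0.06,"dy":0,"dz":0,"ax":0,"ay":0,"az":0,"grip":0},
    {"dx":0.06,"dy":0,"dz":0,"ax":0,"ay":0,"az":0,"grip":0},
  ],
)

```text
time: 14.25
tcp_pos: [0.5627, 0.2735, 0.1205]
tcp_rot: [0.048, 0.705, -0.048, 0.706]
wrist_force: [-0.3, -0.9, 1.5]
finger_gap: -0.003
```

```bash
python3 -c "
from m2 import go
go('8',0.047)"; python3 crop.py 8
```

```text
tcp [0.5627 0.2735 0.1205] F [-0.3 -0.9  1.5] exp s,l 0.0612 -0.0001
top roof 273 z [0.055  0.0581 0.0614] s [0.0327 0.0338] l [-0.0334 -0.0323  0.0333  0.0342]
  tube 755 s -0.2014 [-0.0042  0.0003  0.0446] 0.0451 l [-0.0197  0.0195]
  lever top z 0.1091 at s,l -0.0742 -0.0053
scene roof 284 z [0.0513 0.0566 0.0597] s [0.0363 0.0378] l [-0.0344 -0.0324  0.033   0.0349]
  tube 245 s -0.1993 [0.0069 0.1353 0.0455] 0.0438 l [-0.0196  0.0113]
  lever top z 0.1149 at s,l -0.0556 -0.0031
```

View pics/c8.png

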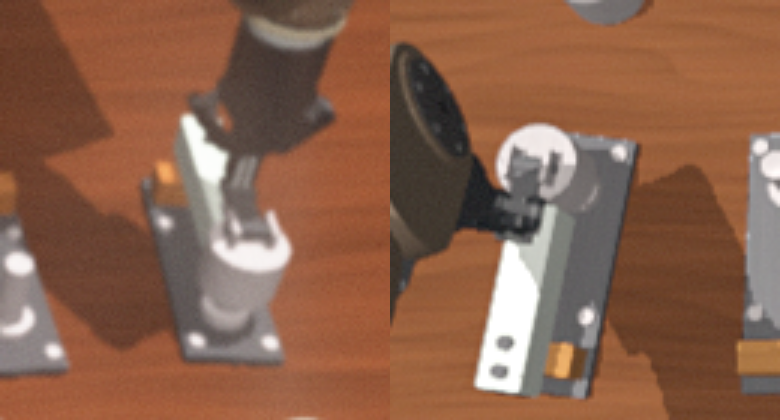

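The lever is down and close to its stop, and the coupler has not moved. Pressing on until the force rises.

Emit:
drive_tool(
  moves=[
    {"dx":0.03,"dy":0,"dz":0,"ax":0,"ay":0,"az":0,"grip":0},
    {"dx":0.06,"dy":0,"dz":0,"ax":0,"ay":0,"az":0,"grip":0},
    {"dx":0.06,"dy":0,"dz":0,"ax":0,"ay":0,"az":0,"grip":0},
  ],
)

```text
time: 14.65
tcp_pos: [0.5627, 0.2735, 0.1192]
tcp_rot: [0.048, 0.705, -0.048, 0.706]
wrist_force: [-2.6, -0.6, 8.6]
finger_gap: -0.0
```

Emit:
drive_tool(
  moves=[
    {"dx":0.03,"dy":0,"dz":0,"ax":0,"ay":0,"az":0,"grip":0},
    {"dx":0.03,"dy":0,"dz":0,"ax":0,"ay":0,"az":0,"grip":0},
  ],
)

```text
time: 14.85
tcp_pos: [0.5627, 0.2736, 0.119]
tcp_rot: [0.048, 0.705, -0.048, 0.706]
wrist_force: [-3.9, -2.0, 16.3]
finger_gap: -0.001
```

The force is now 16 N with no further travel, so the lever is on its stop. Withdrawing.

Emit:
drive_tool(
  moves=[
    {"dx":-0.1,"dy":0,"dz":0,"ax":0,"ay":0,"az":0,"grip":0},
    {"dx":-0.5,"dy":0,"dz":0,"ax":0,"ay":0,"az":0,"grip":0},
    {"dx":-1.5,"dy":0,"dz":0,"ax":0,"ay":0,"az":0,"grip":0},
    {"dx":-2.5,"dy":0,"dz":-0.5,"ax":0,"ay":0,"az":0,"grip":0},
    {"dx":-3.5,"dy":0,"dz":-1.5,"ax":0,"ay":0,"az":0,"grip":0},
    {"dx":-4.5,"dy":0,"dz":-2,"ax":0,"ay":0,"az":0,"grip":0},
    {"dx":-4.5,"dy":0,"dz":-2,"ax":0,"ay":0,"az":0,"grip":0},
    {"dx":-4.5,"dy":0,"dz":-2,"ax":0,"ay":0,"az":0,"grip":0},
    {"dx":-4.5,"dy":0,"dz":-2,"ax":0,"ay":0,"az":0,"grip":0},
  ],
)

```text
time: 15.75
tcp_pos: [0.5032, 0.2813, 0.2518]
tcp_rot: [0.048, 0.706, -0.048, 0.705]
wrist_force: [0.0, 0.3, -0.3]
finger_gap: -0.004
```

```bash
python3 -c "
from m2 import go
go('9',0.047)"; python3 crop.py 9
```

```text
tcp [0.5032 0.2813 0.2518] F [ 0.   0.3 -0.3] exp s,l 0.0011 -0.0001
top roof 273 z [0.0546 0.0581 0.0613] s [0.0329 0.0342] l [-0.0352 -0.0325  0.0333  0.0353]
  tube 754 s -0.2015 [-0.0068 -0.0006  0.0442] 0.045 l [-0.0194  0.0197]
  lever top z 0.0805 at s,l -0.0108 -0.003
scene roof 286 z [0.0511 0.0567 0.0598] s [0.036  0.0369] l [-0.0336 -0.033   0.0333  0.0347]
  tube 346 s -0.201 [0.0001 0.0736 0.044 ] 0.0438 l [-0.0192  0.0195]
  lever top z 0.0772 at s,l 0.0016 0.0041
```

View pics/c9.png

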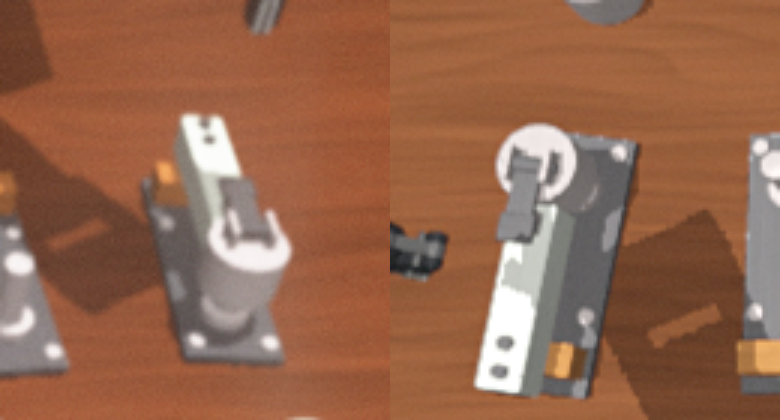

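The lever lies flat, with no lever point above 0.0805 (it was 0.105 raised), the coupler is seated level, and the gripper is clear. Handing in.

```bash
python3 -c "
from h import *
print(ctrl.finish_job())"
```

```text
the job is handed in; nothing more can be done
None
```

I picked up the grey coupler by its tube, lowered it gently onto the round ball of the ball stand, and released it. I then pressed the lever down with the shut fingers and withdrew. I handed the job in at about 16 s of the 51 s allowed; the hand-in returned no verdict.

**Last checks, after withdrawing:**
- **Seating:** the cup is centred on the ball within about 2 mm. The roof and tube are at the height expected for a seated origin 47 mm above the stand.
- **Level:** the tube slope along its length is under 0.01 rad, and the coupler did not move while the lever was pressed.
- **Lever:** it lies flat. Pressing stopped at about 119 mm above the bench with 16 N and no further travel, against an expected 119.5 mm for fully down.
- **Gripper:** it is clear, with zero contact force.

**Disagreements:**
- **Camera offsets:** the two cameras differ by 1–3 mm along the tube and in height.
- **Sideways tilt:** the scene camera's fit was unreliable because it sees little of the tube's top face, so I relied on the top view, which reads level.

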